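Rock the ball sorter's seesaw gate over and back

ROBOT

A 6-joint arm with a two-finger parallel gripper is mounted at the origin on the work surface. World frame = base frame: x ahead of the robot, y to its left, z up, the work surface at z = 0. Lengths are in m, angles in rad, forces in N, time in s.
With the tool pointing down it reaches from about 0.35 to 0.85 m from the base axis. Payload 8.1 kg.
Tool frame: the origin (TCP) lies on the centre line of the jaws, within the pads' length; the fingertips stand 19 mm ahead of it and the grasp point (between the pads) is the TCP (robot.tips_ahead is the distance from the TCP to the fingertips, in m); y points along the fingers, z is the direction in which the jaws open and shut, and the axes are right-handed (so a half turn about y gives the same grasp; the last joint's range is limited). The gripper opens to 93 mm and grips with 3 to 60 N. Pads are 15 mm wide; open, the fingers measure 128 mm over their backs; the gripper's body (75 mm by 188 mm) begins 65 mm behind the grasp point.
Start: joints at [-1.3, 0.13, 1.488, -0, 1.523, -0.085], TCP at [0.209, -0.562, 0.238] pointing down, gripper open.
Joint ranges: [-2.96, 2.96], [-0.89, 2.26], [0.02, 2.5], [-1.34, 4.48], [0, 2.73], [-2.66, 2.66]. Speed limits (rad/s): [2.39, 2.39, 2.79, 3.14, 3.14, 3.14].

INTERFACE

Orientations are given as a rotation vector (axis times angle).
In Python, from plant import robot, imaging, models gives the robot as it stands.
- The arm moves only by the tool carry_out, never from a script. Its argument "motion" is one flat list of numbers, 7 for each row, row after row: the shift along the tool's x, y, z in m, then the turn, a rotation vector about the tool's x, y, z in degrees, then the opening, from -1 (shut) to 1 (fully open). A call has exactly 5 rows; each row shifts and turns the pose as measured when the row begins, along the tool's axes as they then stand; what a row does not reach is not made up. A row lasts 1/10 s, in which the tool goes at most 50 mm and 8.59 degrees, less where a joint would pass 70% of its speed; a pose out of reach is approached as far as the arm can. A call is refused whole if a number of a shift passes 0.05 or a number of a turn 8.59, either way. A call with a gripper value outside its range is refused whole. The fingers move at their own pace and stop on an object; "squeeze" is the grip in N (left out, the last holds). Time passes only in rows, so rows that do not move let the fingers close, or fill a call up. It gives the time, the measured TCP pose, the force and the opening at its end, in the units of the state.
- robot.read_state(): the state, without advancing time (a new reading comes with each control period).
- imaging.read_camera(name): name is "scene" or "top"; returns the picture (384x512x3 uint8, blue, green, red); there is no depth.
- imaging.camera_model(name): a dict with "K" (3x3 intrinsics, pixels), "position" and "orientation" of the camera in the world. Camera axes: x right, y down, z forward; pixel columns grow to the right and rows downward; lengths in m; the calibration is good to about 2 mm. A picture is of the moment at which its call begins. camera_model takes no time and is no camera call.
- robot.close_job(): hands the job in, once; it reports no verdict.
Trained networks look in the newest picture that a camera, given by its name, has taken for a name from the list of things; names that differ only in an ending like _2 or _b are one class to them, and where a whole thing is asked for, a point or a joint stands for the part that bears it (a point fixed in the world has none). Each returns a list of dicts, best first, with "confidence" (0 to 1); they miss things now and then, are a little off and sometimes report something else, mostly with a low value. They report only what shows in the picture. A call takes as long as a camera call. They do not tell look-alikes from the thing itself.
- models.outline_of(camera, thing): "pixels" (384x512 bool, what is visible of it) and "pixel" ([column, row] in pixels, amid what is visible of it).
The state is a dict: "t": time; "q": joint angles; "dq": joint speeds; "joint_torque": joint torques, N m; "tool_pos": TCP position; "orientation": TCP orientation; "force": force on the tool from outside, world axes, zero at the start; "wrist_torque": the same for the moment, N m; "opening": finger opening in m.
Only numpy, scipy, OpenCV 4.12 (cv2) and the standard library are available. Lean on these libraries where they do the work, as an engineer would, in place of code of your own. Each camera call takes 0.05 s, during which the arm holds its last target.

TASK

One tray of the ball sorter is full and its chute is shuttered: with a fingertip push the seesaw gate over its pivot so that the four grinding balls waiting in it run down the open chute into the empty tray. When all four lie in the tray, push the gate back over to the side it started on and leave it there. Do not touch the balls, lift nothing, and leave the other things on the table where they stand.

Things in the scene. Friction and masses are not known exactly. Their poses are not given: they have to be found in the camera images.
- sorter: ball sorter fixed to the table: plywood baseboard 150 x 740 x 12 mm with, in line along its y: full tray (+y end), shuttered chute, seesaw gate, open chute, empty tray (-y end). Origin: centre of the underside, on the table; x across the line, z up. Its fixed parts reach 125 mm high; the weight over the pivot 200 mm
- seesaw (a joint): tilt (rad) of the seesaw gate, an aluminium trough 260 x 40 x 32 mm with open ends. 0 level; -0.16 (stop, start) the end at the shutter is down; +0.16 (stop) the end at the open chute is down. A steel weight above the pivot tips it over centre and keeps it on either stop. Pressing a raised tab takes about 2 N with the balls in, under 1 N empty
- pivot (a point): middle of the seesaw's pivot axis (along sorter x), 105 mm above the table; fixed
- tab_open (a point): flat press tab on the seesaw beside its end at the open chute, sticking out of the trough's +x side (sorter x): 46 mm along x, 40 along y, 5 thick; clear space around it. Point: centre of its upper face, in the trough's frame 46 mm in x, -105 in y, 12 up from the pivot; turns with the seesaw; about 133 mm above the table at the start, 100 at the lower stop
- tab_shut (a point): the same press tab beside the seesaw's other end (at the shutter), 46 mm in x, +105 mm in y and 12 mm up from the pivot in the trough's own frame; about 100 mm above the table at the start
- tray_in (a point): centre of the inner floor of the empty wooden tray, 16 mm above the table; inside 110 x 115 mm, walls about 76 mm high (inner wall, below the chute, 42 mm)
- ball1_center (a point): centre of a loose white ceramic grinding ball, 30 mm across, about 50 g; the four stand in a row in the trough's lowered end, against the shutter (this is number 1 from the shutter), and roll freely when it is rocked over; they take about 2 s to run into the tray
- ball2_center (a point): centre of a loose white ceramic grinding ball, 30 mm across, about 50 g; the four stand in a row in the trough's lowered end, against the shutter (this is number 2 from the shutter), and roll freely when it is rocked over; they take about 2 s to run into the tray
- ball3_center (a point): centre of a loose white ceramic grinding ball, 30 mm across, about 50 g; the four stand in a row in the trough's lowered end, against the shutter (this is number 3 from the shutter), and roll freely when it is rocked over; they take about 2 s to run into the tray
- ball4_center (a point): centre of a loose white ceramic grinding ball, 30 mm across, about 50 g; the four stand in a row in the trough's lowered end, against the shutter (this is number 4 from the shutter), and roll freely when it is rocked over; they take about 2 s to run into the tray
- saucer: loose bisque saucer, 110 mm across, 18 mm high; a bystander; origin at the centre of its underside
- cup: loose terracotta cup, 76 mm across, 75 mm high; a bystander; origin at the centre of its underside
- glaze_jar: loose closed white glaze jar, 60 mm across, 85 mm high; a bystander; origin at the centre of its underside
- trim_chuck: loose plaster trimming chuck like a spool, 68 mm across, 62 mm high; a bystander; origin at the centre of its underside
- brush: loose brush lying on the table; a bystander
- kiln_post: loose white tubular kiln post, 42 mm across, 65 mm high; a bystander; origin at the centre of its underside
- rib: loose flat wooden rib, 90 x 50 x 8 mm; a bystander; origin at the centre of its underside
- ball1: the ball of that number itself (its own frame rolls with it; use the centre point for its place)
- ball2: the ball of that number itself (its own frame rolls with it; use the centre point for its place)
- ball3: the ball of that number itself (its own frame rolls with it; use the centre point for its place)
- ball4: the ball of that number itself (its own frame rolls with it; use the centre point for its place)
Mind the look-alikes: they are no part of the job. What is shaped like the ball3 but orange or turquoise is not meant.

How it is judged:
By the outcome, as a careful person would: the job done as asked, in the order asked, and still so for the second after the job is handed in, with the robot touching nothing.
It also fails if it takes over 35 s, if anything falls off the work surface, if the arm or the gripper's body presses on something with over 40 N, if the wrist force passes 120 N, or if a joint passes its speed limit or range.

## Working session

There is one attempt and no reset: what is moved stays moved. The work goes in short steps, Python scripts to look and compute and a tool call to move; the robot and the scene stay as the last step left them, time stands still between calls to the robot, and variables do not carry over. Pictures are saved under pics/ and viewed, and the job is handed in when it is done.

Besides the shell and the picture viewer there is one more tool, called after "Request:" as name(argument=value, ...) on one line, values as JSON. carry_out: Moves the arm, as the interface text tells. Its arguments: {"type":"object","properties":{"motion":{"type":"array","items":{"type":"number"}},"squeeze":{"type":"number"}},"required":["motion"]}

```bash
ls; mkdir -p pics; python3 - <<'E'
from plant import robot, imaging, models
import cv2, numpy as np
for n in ("scene","top"):
    im=imaging.read_camera(n); cv2.imwrite(f"pics/{n}0.png",im)
    m=imaging.camera_model(n); print(n,m)
s=robot.read_state(); print(s['t'],s['tool_pos'],s['orientation'],s['force'],s['opening'],robot.tips_ahead)
E
```

```text
pics
scene {'K': array([[361.59609368,   0.        , 260.62842551],
       [  0.        , 361.59609368, 189.54780452],
       [  0.        ,   0.        ,   1.        ]]), 'position': array([1.0433799 , 0.14067423, 0.73501124]), 'orientation': array([-1.66942539, -2.06820193,  0.70566007])}
top {'K': array([[470.64469318,   0.        , 243.8908373 ],
       [  0.        , 470.64469318, 190.9908189 ],
       [  0.        ,   0.        ,   1.        ]]), 'position': array([0.38317003, 0.00996321, 1.34412523]), 'orientation': array([-2.15381457,  2.12358308, -0.15147601])}
0.1 [ 0.20887484 -0.56193534  0.2366842 ] [-0.36476212  2.02949504 -2.02600822] [-0.55711966  0.56058352  0.7802954 ] 0.09304393667900403 0.019
```

View pics/scene0.png

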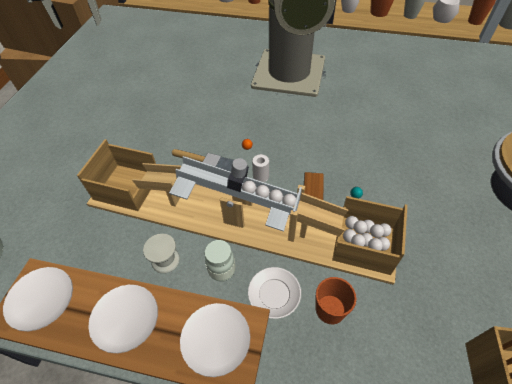

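View pics/top0.png

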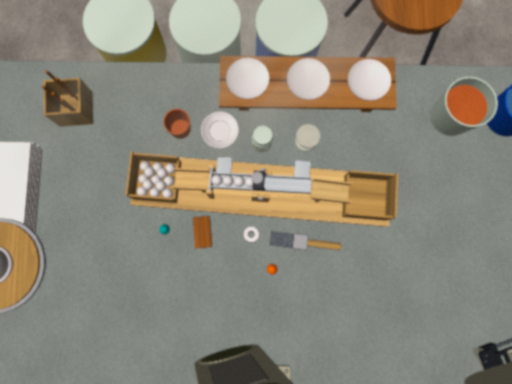

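The scene view shows the sorter with the full tray on the right (368,235), the balls in the trough at (250–290,190), and the tabs at (182,188) and (278,217). In the top view the tabs are at (302,169), the raised one next to the empty tray, and at (224,165). Next I'll measure the positions.

```bash
cat > h.py <<'E'
from plant import robot, imaging, models
import cv2, numpy as np
from scipy.spatial.transform import Rotation as R
CM={n:imaging.camera_model(n) for n in ("scene","top")}
def proj(n,P):
    m=CM[n]; r=R.from_rotvec(m['orientation']).as_matrix()
    p=(np.atleast_2d(P)-m['position'])@r; p=p/p[:,2:]
    return (p@m['K'].T)[:,:2]
def atz(n,uv,z):
    m=CM[n]; r=R.from_rotvec(m['orientation']).as_matrix()
    d=r@np.linalg.inv(m['K'])@np.array([uv[0],uv[1],1.]); 
    return m['position']+d*(z-m['position'][2])/d[2]
E
python3 - <<'E'
from h import *
Z=dict(tab_open=.133,tab_shut=.1,saucer=.01,cup=.04,glaze_jar=.045,trim_chuck=.03,kiln_post=.03,rib=.004,ball1_center=.1,sorter=.03,seesaw=.1,brush=.01)
for n in ("top","scene"):
    im=imaging.read_camera(n); vis=im.copy()
    for t,z in Z.items():
        for o in models.outline_of(n,t)[:4]:
            if o['confidence']<.3: continue
            print(n,t,round(o['confidence'],2),np.round(o['pixel'],1),o['pixels'].sum(),np.round(atz(n,o['pixel'],z)[:2],3))
    x=cv2.resize(im[130:270,110:420] if n=='top' else im[120:290,70:420],None,fx=2.5 if n=='top' else 2.2,fy=2.5 if n=='top' else 2.2,interpolation=cv2.INTER_CUBIC)
    cv2.imwrite(f'pics/{n}1.png',x)
print(robot.read_state()['t'])
E
```

```text
top tab_open 0.77 [270.  178.8] 1860 [ 0.6   -0.045]
top tab_shut 0.74 [271.1 178.1] 1855 [ 0.608 -0.049]
top tab_shut 0.74 [215.8 175.6] 122 [0.613 0.099]
top saucer 0.61 [220.8 131.2] 1058 [0.762 0.094]
top cup 0.64 [174.8 121.5] 685 [0.78  0.225]
top glaze_jar 0.66 [261.5 136.7] 472 [ 0.737 -0.024]
top glaze_jar 0.62 [277.1 173.7] 1579 [ 0.631 -0.069]
top trim_chuck 0.71 [302.7 137.2] 491 [ 0.741 -0.143]
top trim_chuck 0.52 [296.5 243. ] 825 [ 0.439 -0.124]
top trim_chuck 0.48 [245.  180.3] 69 [0.613 0.021]
top kiln_post 0.66 [252.4 232.6] 167 [ 0.466 -0.002]
top kiln_post 0.44 [214.2 178.2] 93 [0.618 0.109]
top rib 0.97 [201.3 228.6] 534 [0.477 0.144]
top ball1_center 0.51 [215.5 177.2] 101 [0.609 0.1  ]
top sorter 0.96 [262.4 190.5] 13800 [ 0.585 -0.028]
top brush 0.87 [295.2 242.6] 664 [ 0.441 -0.123]
scene tab_open 0.9 [222.9 182.9] 2861 [ 0.6   -0.047]
scene tab_shut 0.78 [224.9 182. ] 3056 [ 0.572 -0.053]
scene saucer 0.76 [273.9 292.6] 2007 [0.765 0.098]
scene cup 0.6 [331.1 299. ] 1563 [0.766 0.212]
scene cup 0.58 [158.9 252.9] 1056 [ 0.742 -0.157]
scene glaze_jar 0.7 [285.2 200.4] 142 [0.555 0.083]
scene glaze_jar 0.58 [219.  261.3] 1011 [ 0.737 -0.025]
scene trim_chuck 0.57 [161.  254.3] 1056 [ 0.74  -0.156]
scene kiln_post 0.8 [262. 166.] 425 [0.45  0.004]
scene rib 0.61 [312.5 182.5] 459 [0.456 0.138]
scene rib 0.34 [229.2 187.6] 3085 [ 0.516 -0.067]
scene ball1_center 0.75 [229.7 182.3] 2884 [ 0.571 -0.043]
scene ball1_center 0.62 [289.2 197.9] 112 [0.586 0.095]
scene sorter 0.83 [246.  210.7] 21823 [ 0.592 -0.003]
scene seesaw 0.97 [229.5 185.1] 3071 [ 0.578 -0.041]
1.4
```

View pics/top1.png

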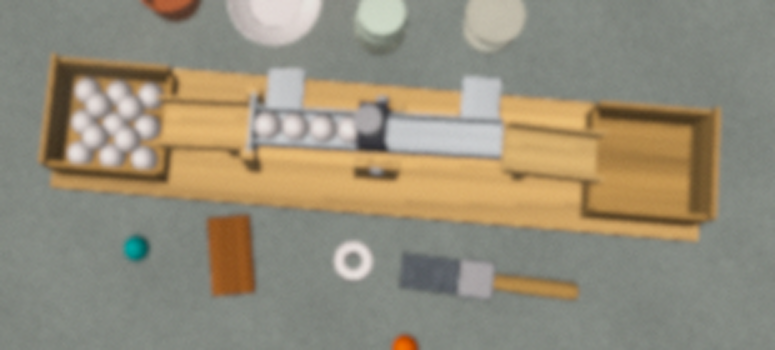

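View pics/scene1.png

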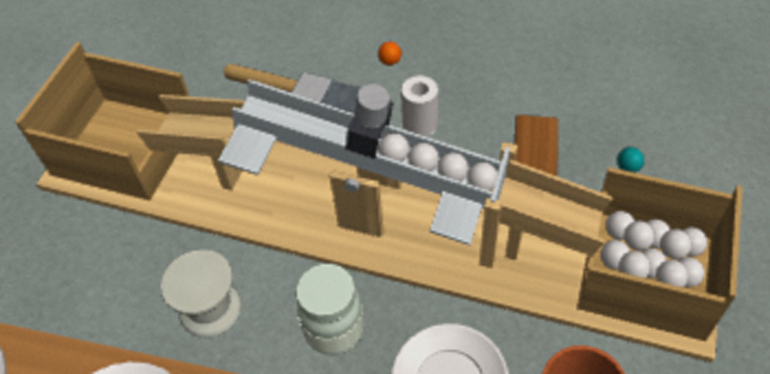

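```bash
python3 - <<'E'
from h import *
from scipy.optimize import least_squares
obs=[("top",(302.4,168.8),0),("top",(224.4,165.2),1),("scene",(182.7,187.3),0),("scene",(278.2,218.6),1)]
for n,uv,k in obs: print(n,k,np.round(atz(n,uv,[.133,.1][k]),3))
# baseboard top corners z=.012; crop top corners lower-left(50,188) lower-right (698,240)
for uv in [(50,188),(698,240)]:
    print(np.round(atz("top",(110+uv[0]/2.5,130+uv[1]/2.5),.012),3))
def loc(p,k,tilt=-.16):
    # local points relative pivot: seesaw frame rot about x by tilt
    l=np.array([[.046,-.105,.012],[.046,.105,.012]][k])
    # tilt -: shutter end(+y) down
    c,s=np.cos(tilt),np.sin(tilt)
    l=np.array([l[0],c*l[1]-s*l[2],s*l[1]+c*l[2]])
    a=p[2]; return np.array([p[0]+np.cos(a)*l[0]-np.sin(a)*l[1],p[1]+np.sin(a)*l[0]+np.cos(a)*l[1],.105+l[2]])
f=lambda p:np.concatenate([proj(n,loc(p,k))[0]-uv for n,uv,k in obs])
r=least_squares(f,[.6,-.03,0]);print(r.x,np.round(r.fun,1))
for t in(-.16,.16):
  for k in (0,1): print(t,k,np.round(loc(r.x,k,t),3))
p=r.x
C=lambda x,y,z:np.array([p[0]+np.cos(p[2])*x-np.sin(p[2])*y,p[1]+np.sin(p[2])*x+np.cos(p[2])*y,z])
for n in("top","scene"):
  im=imaging.read_camera(n)
  im=cv2.resize(im,None,fx=1.56,fy=1.56)
  # cv resize center convention approx
  for dx in(-.075,.075):
    for dy in(-.37,.37): cv2.circle(im,tuple(int(v) for v in proj(n,C(dx,dy,.012))[0]*1.56),3,(0,0,255),1)
  for k in(0,1):cv2.circle(im,tuple(int(v) for v in proj(n,loc(p,k))[0]*1.56),3,(255,0,255),1)
  cv2.circle(im,tuple(int(v) for v in proj(n,C(0,0,.2))[0]*1.56),3,(0,255,0),1)
  cv2.imwrite(f'pics/{n}2.png',im)
s=robot.read_state();print(R.from_rotvec(s['orientation']).as_matrix().round(3))
E
```

```text
top 0 [ 0.628 -0.13   0.133]
top 1 [0.642 0.077 0.1  ]
scene 0 [ 0.628 -0.127  0.133]
scene 1 [0.642 0.081 0.1  ]
[0.54  0.349 0.012]
[ 0.491 -0.388  0.012]
[ 0.58909371 -0.02286973 -0.06720316] [-0.8 -0.2 -1.  -0.2 -0.4 -0.3 -0.9 -0.4]
-0.16 0 [ 0.628 -0.127  0.134]
-0.16 1 [0.642 0.079 0.1  ]
0.16 0 [ 0.628 -0.131  0.1  ]
0.16 1 [0.642 0.076 0.134]
[[-0.937 -0.     0.348]
 [-0.348  0.    -0.937]
 [ 0.    -1.    -0.   ]]
```

View pics/top2.png

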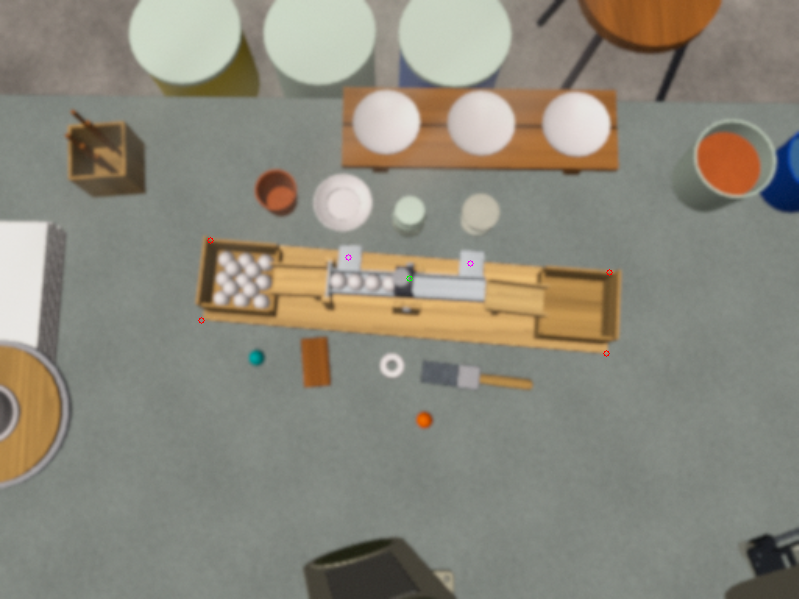

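View pics/scene2.png

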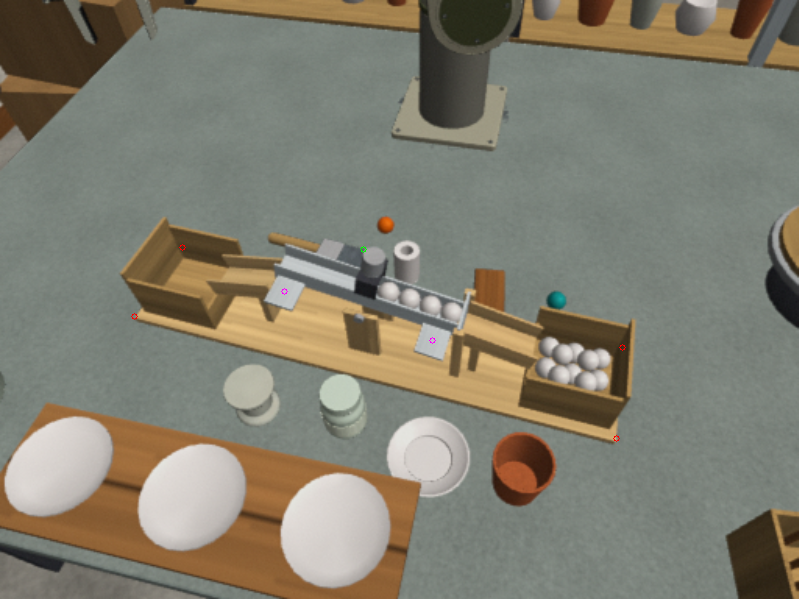

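```bash
cat > plan.py <<'E'
from h import *
import sys
# args: tx ty tz(TCP) yawdeg maxstep n
a=[float(v) for v in sys.argv[1:]]
s=robot.read_state(); P=np.array(s['tool_pos']); M=R.from_rotvec(s['orientation']).as_matrix()
print('t',round(s['t'],2),P.round(4),'z',M[:,2].round(3),'ydown',M[:,1].round(3),'F',np.round(s['force'],2),'op',round(s['opening'],4))
T=np.array(a[:3]); 
th=np.degrees(np.arctan2(M[1,2],M[0,2]))
for i in range(int(a[5])):
    d=T-P; L=np.linalg.norm(d); d=d*min(1,a[4]/max(L,1e-9))
    dyaw=np.clip(a[3]-th,-8.4,8.4)
    print(np.round(M.T@d,3), 'turn y',round(-dyaw,1),'->',(P+d).round(3),round(th+dyaw,1))
    P=P+d; th+=dyaw; M=M@R.from_rotvec([0,np.radians(-dyaw),0]).as_matrix()
E
python3 plan.py 0.63 -0.13 0.238 -3.85 0.045 15
```

```text
t 1.5 [ 0.209  -0.5624  0.2376] z [ 0.348 -0.937 -0.   ] ydown [-0.  0. -1.] F [ 0.7   0.3  -0.22] op 0.093
[-0.041 -0.    -0.019] turn y -8.4 -> [ 0.24  -0.53   0.238] -61.2
[-0.043 -0.    -0.013] turn y -8.4 -> [ 0.272 -0.498  0.238] -52.8
[-0.044 -0.    -0.007] turn y -8.4 -> [ 0.303 -0.466  0.238] -44.4
[-0.045 -0.    -0.   ] turn y -8.4 -> [ 0.335 -0.433  0.238] -36.0
[-0.045 -0.     0.006] turn y -8.4 -> [ 0.366 -0.401  0.238] -27.6
[-0.043 -0.     0.013] turn y -8.4 -> [ 0.397 -0.369  0.238] -19.2
[-0.041 -0.     0.019] turn y -8.4 -> [ 0.429 -0.337  0.238] -10.8
[-0.038 -0.     0.025] turn y -7.0 -> [ 0.46  -0.304  0.238] -3.8
[-0.034 -0.     0.029] turn y 0.0 -> [ 0.492 -0.272  0.238] -3.8
[-0.034 -0.     0.029] turn y -0.0 -> [ 0.523 -0.24   0.238] -3.8
[-0.034 -0.     0.029] turn y -0.0 -> [ 0.554 -0.208  0.238] -3.8
[-0.034 -0.     0.029] turn y -0.0 -> [ 0.586 -0.176  0.238] -3.8
[-0.034 -0.     0.029] turn y -0.0 -> [ 0.617 -0.143  0.238] -3.8
[-0.014 -0.     0.012] turn y -0.0 -> [ 0.63  -0.13   0.238] -3.8
[0. 0. 0.] turn y -0.0 -> [ 0.63  -0.13   0.238] -3.8
```

Request:
carry_out(motion=[-0.041, 0, -0.019, 0, -8.4, 0, -1, -0.043, 0, -0.013, 0, -8.4, 0, -1, -0.044, 0, -0.007, 0, -8.4, 0, -1, -0.045, 0, 0, 0, -8.4, 0, -1, -0.045, 0, 0.006, 0, -8.4, 0, -1])

```text
t: 2.0
tool_pos: [0.3653, -0.3994, 0.2371]
orientation: [-0.95, 1.546, -1.548]
force: [1.2, -0.2, 0.1]
opening: 0.0577
```

```bash
python3 plan.py 0.63 -0.13 0.238 -3.85 0.045 15
```

```text
t 2.0 [ 0.3653 -0.3994  0.2371] z [ 0.891 -0.453  0.   ] ydown [-0.001 -0.002 -1.   ] F [ 1.2  -0.19  0.12] op 0.0577
[-0.043 -0.     0.014] turn y -8.4 -> [ 0.397 -0.367  0.237] -18.5
[-0.04 -0.    0.02] turn y -8.4 -> [ 0.428 -0.335  0.237] -10.1
[-0.037 -0.     0.025] turn y -6.3 -> [ 0.46  -0.303  0.237] -3.8
[-0.034 -0.     0.029] turn y 0.0 -> [ 0.491 -0.271  0.238] -3.8
[-0.034 -0.     0.029] turn y -0.0 -> [ 0.523 -0.239  0.238] -3.8
[-0.034 -0.     0.029] turn y -0.0 -> [ 0.555 -0.207  0.238] -3.8
[-0.034 -0.     0.029] turn y -0.0 -> [ 0.586 -0.175  0.238] -3.8
[-0.034 -0.     0.029] turn y -0.0 -> [ 0.618 -0.143  0.238] -3.8
[-0.013 -0.     0.012] turn y -0.0 -> [ 0.63  -0.13   0.238] -3.8
[0. 0. 0.] turn y -0.0 -> [ 0.63  -0.13   0.238] -3.8
[0. 0. 0.] turn y -0.0 -> [ 0.63  -0.13   0.238] -3.8
[0. 0. 0.] turn y -0.0 -> [ 0.63  -0.13   0.238] -3.8
[0. 0. 0.] turn y -0.0 -> [ 0.63  -0.13   0.238] -3.8
[0. 0. 0.] turn y -0.0 -> [ 0.63  -0.13   0.238] -3.8
[0. 0. 0.] turn y -0.0 -> [ 0.63  -0.13   0.238] -3.8
```

Tracking is accurate.

Request:
carry_out(motion=[-0.043, 0, 0.014, 0, -8.4, 0, -1, -0.04, 0, 0.02, 0, -8.4, 0, -1, -0.037, 0, 0.025, 0, -6.3, 0, -1, -0.034, 0, 0.029, 0, 0, 0, -1, -0.034, 0, 0.029, 0, 0, 0, -1])

```text
t: 2.5
tool_pos: [0.5266, -0.2309, 0.2379]
orientation: [-1.187, 1.242, -1.249]
force: [0.3, -0.2, 0.2]
opening: 0.0176
```

Request:
carry_out(motion=[-0.034, 0, 0.029, 0, 0, 0, -1, -0.034, 0, 0.029, 0, 0, 0, -1, -0.034, 0, 0.029, 0, 0, 0, -1, -0.012, 0, 0.011, 0, 0, 0, -1, 0, 0, 0, 0, 0, 0, -1])

```text
t: 3.0
tool_pos: [0.6367, -0.1109, 0.2376]
orientation: [-1.188, 1.237, -1.244]
force: [-0.4, -0.8, 0.6]
opening: 0.0006
```

```bash
python3 plan.py 0.63 -0.13 0.165 -3.85 0.045 3; python3 - <<'E'
from h import *
cv2.imwrite('pics/sc3.png',cv2.resize(imaging.read_camera('scene')[90:290,70:420],None,fx=2.2,fy=2.2))
E
```

```text
t 3.0 [ 0.6367 -0.1109  0.2376] z [ 0.999 -0.043  0.004] ydown [ 0.003 -0.003 -1.   ] F [-0.41 -0.79  0.64] op 0.0006
[ 0.011  0.043 -0.004] turn y 1.4 -> [ 0.633 -0.122  0.194] -3.8
[ 0.008  0.029 -0.002] turn y -0.0 -> [ 0.63  -0.13   0.165] -3.8
[0. 0. 0.] turn y -0.0 -> [ 0.63  -0.13   0.165] -3.8
```

View pics/sc3.png

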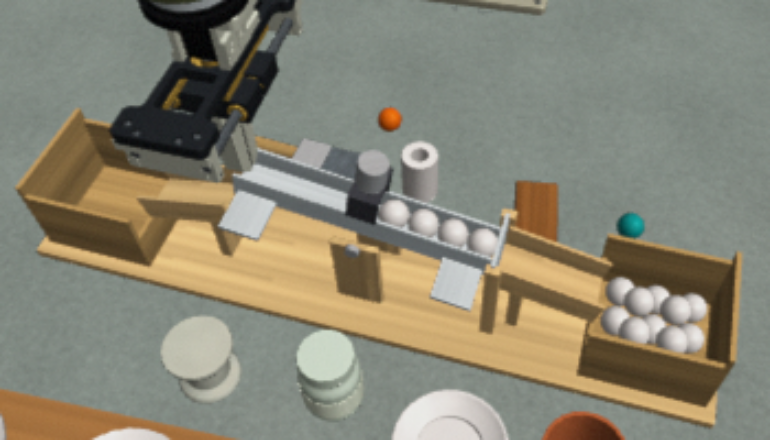

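```bash
python3 - <<'E'
from h import *
s=robot.read_state();print(s['t'],s['tool_pos'])
for z in (.133,.219,.238,.30): print(z,((proj('scene',[.637,-.111,z])[0]-[70,90])*2.2).round(0))
im=imaging.read_camera('scene')
cv2.imwrite('pics/sc4.png',cv2.resize(im,None,fx=1.5,fy=1.5))
E
```

```text
3.05 [ 0.63605307 -0.11166296  0.23753736]
0.133 [260. 224.]
0.219 [243. 164.]
0.238 [239. 149.]
0.3 [224.  96.]
```

View pics/sc4.png

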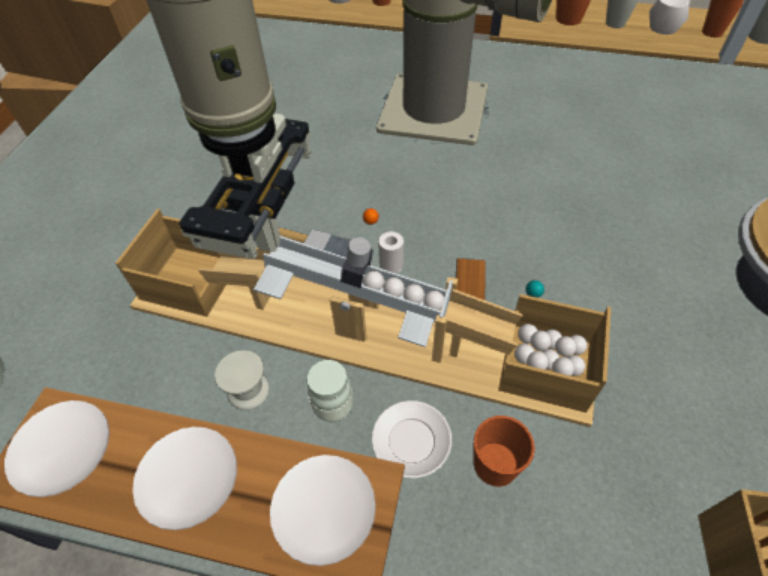

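Request:
carry_out(motion=[0.01, 0.03, -0.005, 0, 1.4, 0, -1, 0.008, 0.025, -0.002, 0, 0, 0, -1, 0, 0.012, 0, 0, 0, 0, -1, 0, 0, 0, 0, 0, 0, -1, 0, 0, 0, 0, 0, 0, -1])

```text
t: 3.6
tool_pos: [0.6252, -0.137, 0.1717]
orientation: [-1.172, 1.258, -1.272]
force: [1.5, -0.2, 0.8]
opening: 0.0005
```

```bash
python3 plan.py 0.63 -0.13 0.122 -3.85 0.045 3; python3 - <<'E'
from h import *
cv2.imwrite('pics/sc5.png',cv2.resize(imaging.read_camera('scene')[90:290,70:420],None,fx=2.2,fy=2.2))
E
```

```text
t 3.6 [ 0.6252 -0.137   0.1717] z [ 0.997 -0.076  0.006] ydown [ 0.006 -0.006 -1.   ] F [ 1.49 -0.22  0.82] op 0.0005
[-0.007  0.044  0.004] turn y -0.5 -> [ 0.629 -0.131  0.127] -3.8
[-0.001  0.005  0.   ] turn y -0.0 -> [ 0.63  -0.13   0.122] -3.8
[0. 0. 0.] turn y -0.0 -> [ 0.63  -0.13   0.122] -3.8
```

View pics/sc5.png

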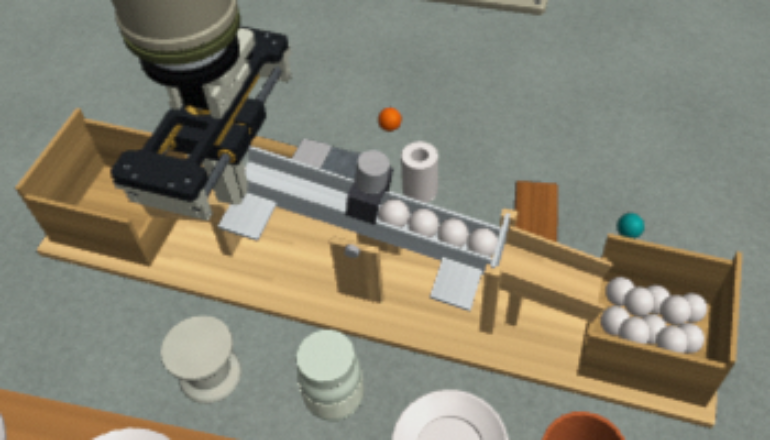

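Request:
carry_out(motion=[-0.006, 0.004, 0.005, 0, -0.5, 0, -1, 0, 0.006, 0, 0, 0, 0, -1, 0, 0.006, 0, 0, 0, 0, -1, 0, 0.006, 0, 0, 0, 0, -1, 0, 0.006, 0, 0, 0, 0, -1])

```text
t: 4.15
tool_pos: [0.6345, -0.1311, 0.1471]
orientation: [-1.173, 1.243, -1.269]
force: [-0.1, -1.8, 2.3]
opening: 0.0003
```

```bash
python3 plan.py 0.63 -0.13 0.122 -3.85 0.045 3
```

```text
t 4.15 [ 0.6345 -0.1311  0.1471] z [ 0.998 -0.065  0.014] ydown [ 0.013 -0.008 -1.   ] F [-0.08 -1.75  2.34] op 0.0003
[-0.001  0.025 -0.005] turn y 0.1 -> [ 0.63  -0.13   0.122] -3.8
[0. 0. 0.] turn y -0.0 -> [ 0.63  -0.13   0.122] -3.8
[0. 0. 0.] turn y -0.0 -> [ 0.63  -0.13   0.122] -3.8
```

Request:
carry_out(motion=[0, 0.006, -0.003, 0, 0, 0, -1, 0, 0.006, 0, 0, 0, 0, -1, 0, 0.006, 0, 0, 0, 0, -1, 0, 0.004, 0, 0, 0, 0, -1, 0, 0.001, 0, 0, 0, 0, -1])

```text
t: 4.65
tool_pos: [0.6313, -0.1313, 0.121]
orientation: [-1.174, 1.244, -1.269]
force: [0.8, -1.3, 0.1]
opening: 0.0003
```

```bash
python3 plan.py 0.63 -0.13 0.122 -3.85 0.045 3;  python3 - <<'E'
from h import *
cv2.imwrite('pics/sc6.png',cv2.resize(imaging.read_camera('scene')[90:290,70:420],None,fx=2.2,fy=2.2))
E
```

```text
t 4.65 [ 0.6313 -0.1313  0.121 ] z [ 0.998 -0.065  0.013] ydown [ 0.013 -0.008 -1.   ] F [ 0.78 -1.27  0.06] op 0.0003
[-0.001 -0.001 -0.001] turn y 0.1 -> [ 0.63  -0.13   0.122] -3.8
[0. 0. 0.] turn y -0.0 -> [ 0.63  -0.13   0.122] -3.8
[0. 0. 0.] turn y -0.0 -> [ 0.63  -0.13   0.122] -3.8
```

View pics/sc6.png

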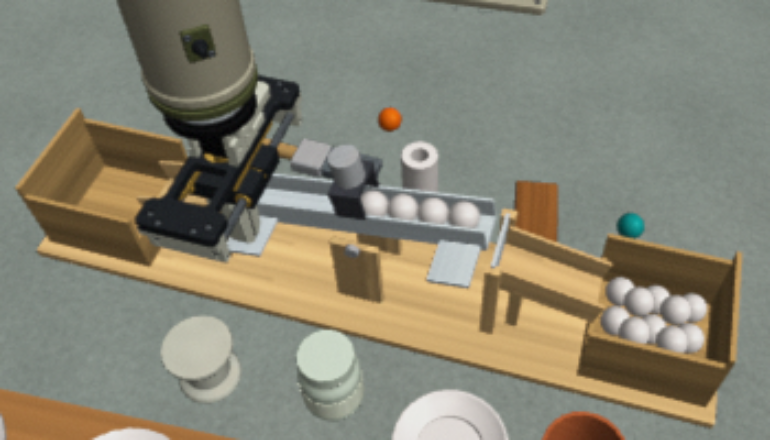

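The gate has tipped over: the weight now leans towards the open chute at (345,165), and the balls have begun to roll at (370–465,210). I'll hold still while they run.

Request:
carry_out(motion=[0, 0, 0, 0, 0, 0, -1, 0, 0, 0, 0, 0, 0, -1, 0, 0, 0, 0, 0, 0, -1, 0, 0, 0, 0, 0, 0, -1, 0, 0, 0, 0, 0, 0, -1])

```text
t: 5.2
tool_pos: [0.6311, -0.1309, 0.1211]
orientation: [-1.174, 1.244, -1.268]
force: [0.7, -1.0, 0.3]
opening: 0.0005
```

Request:
carry_out(motion=[0, 0, 0, 0, 0, 0, -1, 0, 0, 0, 0, 0, 0, -1, 0, 0, 0, 0, 0, 0, -1, 0, 0, 0, 0, 0, 0, -1, 0, 0, 0, 0, 0, 0, -1])

```text
t: 5.7
tool_pos: [0.631, -0.1308, 0.1211]
orientation: [-1.174, 1.244, -1.268]
force: [0.9, 0.6, -0.2]
opening: 0.0002
```

Request:
carry_out(motion=[0, 0, 0, 0, 0, 0, -1, 0, 0, 0, 0, 0, 0, -1, 0, 0, 0, 0, 0, 0, -1, 0, 0, 0, 0, 0, 0, -1, 0, 0, 0, 0, 0, 0, -1])

```text
t: 6.2
tool_pos: [0.631, -0.1308, 0.1211]
orientation: [-1.174, 1.244, -1.268]
force: [-1.0, -0.9, 0.1]
opening: 0.001
```

Request:
carry_out(motion=[0, -0.01, 0, 0, 0, 0, -1, 0, -0.03, 0, 0, 0, 0, -1, 0, -0.035, 0, 0, 0, 0, -1, 0, -0.03, 0, 0, 0, 0, -1, 0, -0.02, 0, 0, 0, 0, -1])

```text
t: 6.7
tool_pos: [0.6268, -0.1291, 0.2477]
orientation: [-1.178, 1.252, -1.263]
force: [0.3, -0.2, 1.3]
opening: 0.0004
```

```bash
python3 plan.py 0.644 0.077 0.24 -3.85 0.04 7;  python3 - <<'E'
from h import *
a=imaging.read_camera('scene'); b=imaging.read_camera('top')
cv2.imwrite('pics/sc7.png',cv2.resize(a[90:290,70:420],None,fx=2.2,fy=2.2))
cv2.imwrite('pics/top7.png',cv2.resize(b[130:270,110:420],None,fx=2.5,fy=2.5))
E
```

```text
t 6.7 [ 0.6268 -0.1291  0.2477] z [ 0.998 -0.065  0.004] ydown [ 0.004 -0.005 -1.   ] F [ 0.25 -0.22  1.26] op 0.0004
[-0.04   0.001  0.001] turn y 0.1 -> [ 0.63  -0.089  0.246] -3.8
[-0.04   0.001  0.001] turn y -0.0 -> [ 0.633 -0.049  0.245] -3.8
[-0.04   0.001  0.001] turn y -0.0 -> [ 0.637 -0.01   0.243] -3.8
[-0.04   0.001  0.001] turn y -0.0 -> [0.64  0.03  0.242] -3.8
[-0.04   0.001  0.001] turn y -0.0 -> [0.643 0.07  0.24 ] -3.8
[-0.007  0.     0.   ] turn y -0.0 -> [0.644 0.077 0.24 ] -3.8
[0. 0. 0.] turn y -0.0 -> [0.644 0.077 0.24 ] -3.8
```

View pics/sc7.png

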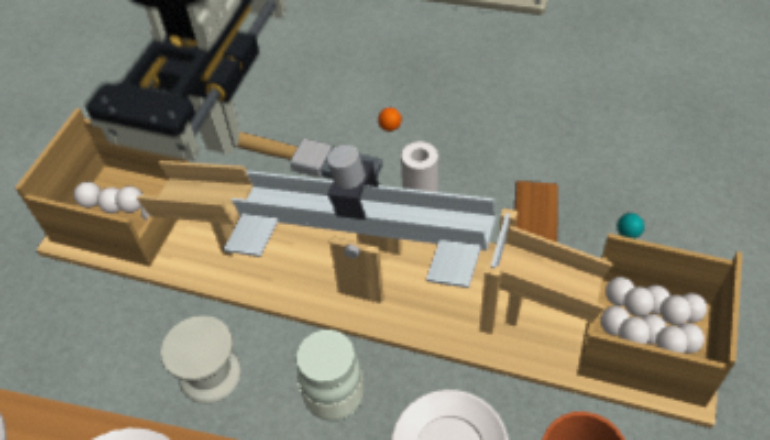

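View pics/top7.png

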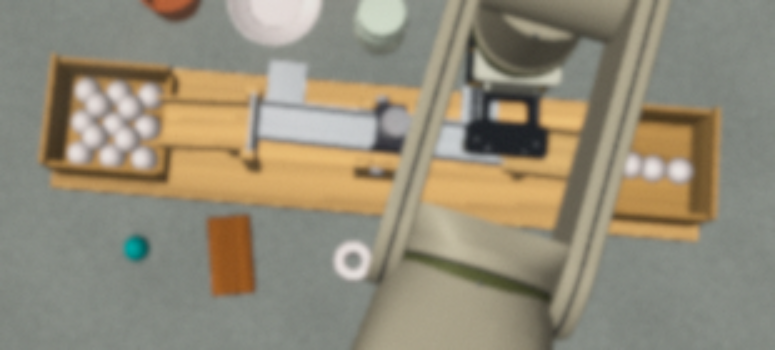

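Request:
carry_out(motion=[-0.04, 0, 0.003, 0, 0, 0, -1, -0.04, 0, 0.002, 0, 0, 0, -1, -0.04, 0, 0.001, 0, 0, 0, -1, -0.035, 0, 0.001, 0, 0, 0, -1, -0.02, 0, 0, 0, 0, 0, -1])

```text
t: 7.3
tool_pos: [0.6463, 0.0462, 0.2461]
orientation: [-1.174, 1.254, -1.271]
force: [-0.6, -1.2, -0.7]
opening: 0.0005
```

```bash
python3 plan.py 0.644 0.077 0.24 -3.85 0.04 3;  python3 - <<'E'
from h import *
a=imaging.read_camera('scene'); b=imaging.read_camera('top')
c=cv2.resize(a[120:230,70:270],None,fx=3.8,fy=3.8,interpolation=cv2.INTER_CUBIC)
cv2.imwrite('pics/sc8.png',c)
cv2.imwrite('pics/top8.png',cv2.resize(b[130:270,110:420],None,fx=2.5,fy=2.5))
E
```

```text
t 7.3 [0.6463 0.0462 0.2461] z [ 0.997 -0.072  0.007] ydown [ 0.007 -0.008 -1.   ] F [-0.63 -1.2  -0.74] op 0.0005
[-0.031  0.006 -0.005] turn y -0.3 -> [0.644 0.077 0.24 ] -3.8
[0. 0. 0.] turn y -0.0 -> [0.644 0.077 0.24 ] -3.8
[0. 0. 0.] turn y -0.0 -> [0.644 0.077 0.24 ] -3.8
```

View pics/sc8.png

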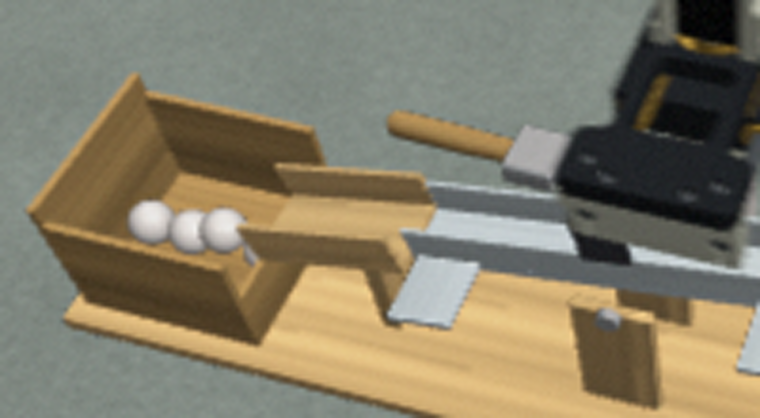

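View pics/top8.png

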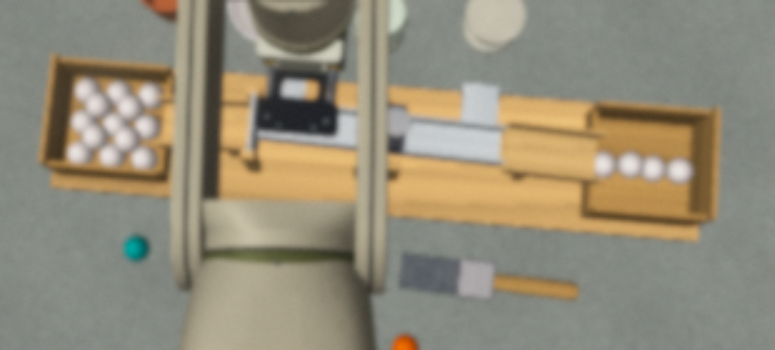

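Request:
carry_out(motion=[-0.022, 0.015, -0.004, 0, 0, 0, -1, -0.009, 0.02, -0.002, 0, 0, 0, -1, 0, 0.02, 0, 0, 0, 0, -1, 0, 0.01, 0, 0, 0, 0, -1, 0, 0, 0, 0, 0, 0, -1])

```text
t: 7.9
tool_pos: [0.6418, 0.0748, 0.1762]
orientation: [-1.178, 1.254, -1.271]
force: [-1.2, -0.3, 0.1]
opening: 0.0004
```

```bash
python3 plan.py 0.644 0.077 0.122 -3.85 0.04 3;  python3 - <<'E'
from h import *
p=atz('top',(352,195.2),.031); print(p,(proj('scene',p)[0]-[70,120])*3.8)
a=imaging.read_camera('scene')
cv2.imwrite('pics/sc9.png',cv2.resize(a[90:290,70:420],None,fx=2.2,fy=2.2))
E
```

```text
t 7.9 [0.6418 0.0748 0.1762] z [ 0.997 -0.071  0.005] ydown [ 0.004 -0.01  -1.   ] F [-1.21 -0.33  0.12] op 0.0004
[-0.002  0.04   0.001] turn y -0.2 -> [0.643 0.076 0.136] -3.8
[-0.001  0.014  0.   ] turn y -0.0 -> [0.644 0.077 0.122] -3.8
[0. 0. 0.] turn y -0.0 -> [0.644 0.077 0.122] -3.8
[ 0.5746582 -0.2805188  0.031    ] [261.68593573 248.23558876]
```

View pics/sc9.png

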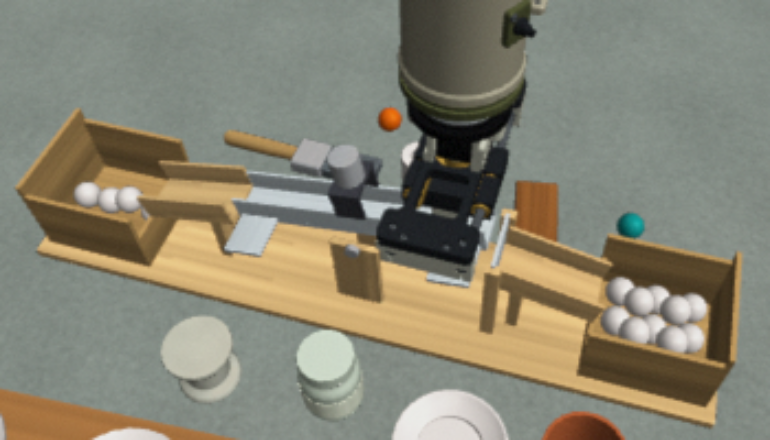

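Request:
carry_out(motion=[-0.001, 0.008, 0.002, 0, 0, 0, -1, 0, 0.008, 0, 0, 0, 0, -1, 0, 0.008, 0, 0, 0, 0, -1, 0, 0.007, 0, 0, 0, 0, -1, 0, 0.007, 0, 0, 0, 0, -1])

```text
t: 8.45
tool_pos: [0.6475, 0.0736, 0.1408]
orientation: [-1.171, 1.25, -1.276]
force: [0.1, -0.3, 0.8]
opening: 0.0005
```

```bash
python3 plan.py 0.644 0.077 0.122 -3.85 0.04 3
```

```text
t 8.45 [0.6475 0.0736 0.1408] z [ 0.997 -0.073  0.012] ydown [ 0.012 -0.01  -1.   ] F [ 0.06 -0.28  0.8 ] op 0.0005
[-0.003  0.019 -0.004] turn y -0.4 -> [0.644 0.077 0.122] -3.8
[0. 0. 0.] turn y -0.0 -> [0.644 0.077 0.122] -3.8
[0. 0. 0.] turn y -0.0 -> [0.644 0.077 0.122] -3.8
```

Request:
carry_out(motion=[-0.001, 0.006, -0.002, 0, 0, 0, -1, 0, 0.006, 0, 0, 0, 0, -1, 0, 0.004, 0, 0, 0, 0, -1, 0, 0.002, 0, 0, 0, 0, -1, 0, 0, 0, 0, 0, 0, -1])

```text
t: 8.95
tool_pos: [0.6453, 0.0748, 0.1215]
orientation: [-1.172, 1.25, -1.275]
force: [-0.3, 0.3, 0.9]
opening: 0.0005
```

```bash
python3 plan.py 0.644 0.077 0.122 -3.85 0.04 3;  python3 - <<'E'
from h import *
a=imaging.read_camera('scene')
cv2.imwrite('pics/sc10.png',cv2.resize(a[90:290,70:420],None,fx=2.2,fy=2.2))
E
```

```text
t 8.95 [0.6453 0.0748 0.1215] z [ 0.997 -0.073  0.012] ydown [ 0.011 -0.01  -1.   ] F [-0.34  0.34  0.94] op 0.0005
[-0.002 -0.    -0.001] turn y -0.3 -> [0.644 0.077 0.122] -3.8
[0. 0. 0.] turn y -0.0 -> [0.644 0.077 0.122] -3.8
[0. 0. 0.] turn y -0.0 -> [0.644 0.077 0.122] -3.8
```

View pics/sc10.png

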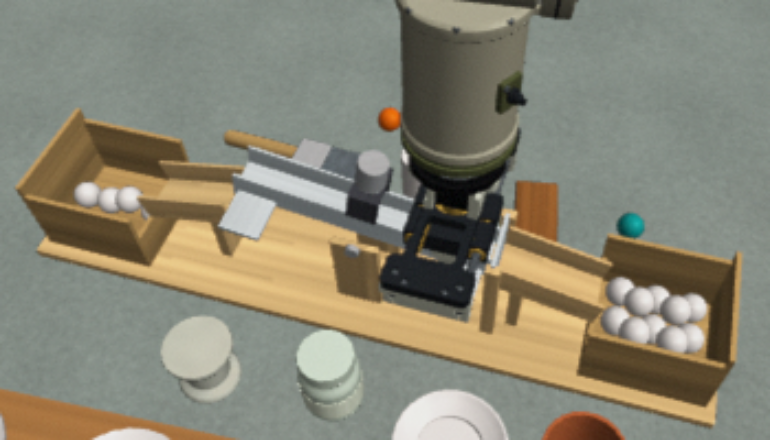

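The gate is back: the tab at the open chute is raised at (248,213), and the weight leans towards the shutter at (373,175). I'll retract upward and check again.

Request:
carry_out(motion=[0, -0.01, 0, 0, 0, 0, -1, 0, -0.03, 0, 0, 0, 0, -1, 0, -0.04, 0, 0, 0, 0, -1, 0, -0.04, 0, 0, 0, 0, -1, 0, -0.03, 0, 0, 0, 0, -1])

```text
t: 9.5
tool_pos: [0.6402, 0.0761, 0.271]
orientation: [-1.181, 1.258, -1.271]
force: [-0.0, -0.5, 0.4]
opening: 0.0005
```

Request:
carry_out(motion=[0, -0.02, 0, 0, 0, 0, -1, 0, 0, 0, 0, 0, 0, -1, 0, 0, 0, 0, 0, 0, -1, 0, 0, 0, 0, 0, 0, -1, 0, 0, 0, 0, 0, 0, -1])

```text
t: 10.0
tool_pos: [0.6419, 0.0765, 0.2977]
orientation: [-1.174, 1.252, -1.274]
force: [-0.6, -0.9, 0.9]
opening: 0.0006
```

```bash
python3 plan.py 0.644 0.077 0.25 -3.85 0.04 1;  python3 - <<'E'
from h import *
a=imaging.read_camera('scene'); b=imaging.read_camera('top')
cv2.imwrite('pics/sc11.png',cv2.resize(a[90:340,70:420],None,fx=2.2,fy=2.2))
cv2.imwrite('pics/top11.png',cv2.resize(b[80:290,110:420],None,fx=2.5,fy=2.5))
E
```

```text
t 10.0 [0.6419 0.0765 0.2977] z [ 0.997 -0.073  0.009] ydown [ 0.009 -0.01  -1.   ] F [-0.64 -0.91  0.86] op 0.0006
[-0.001  0.04   0.001] turn y -0.3 -> [0.644 0.077 0.258] -3.8
```

View pics/sc11.png

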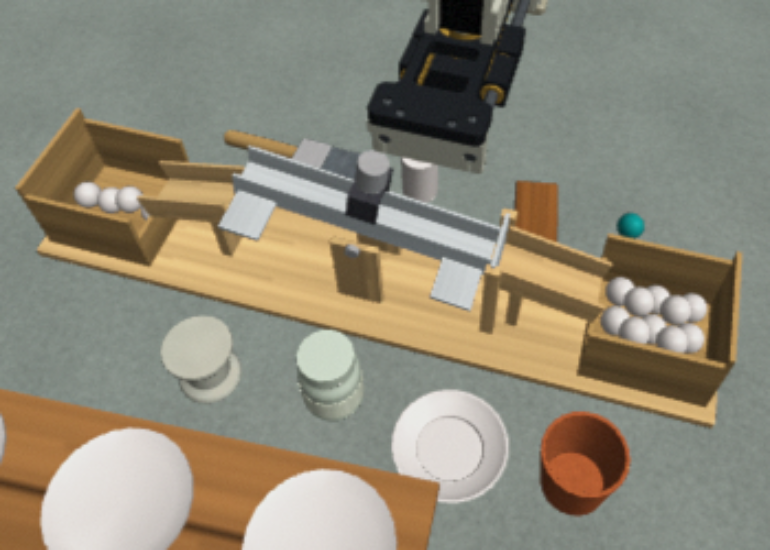

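View pics/top11.png

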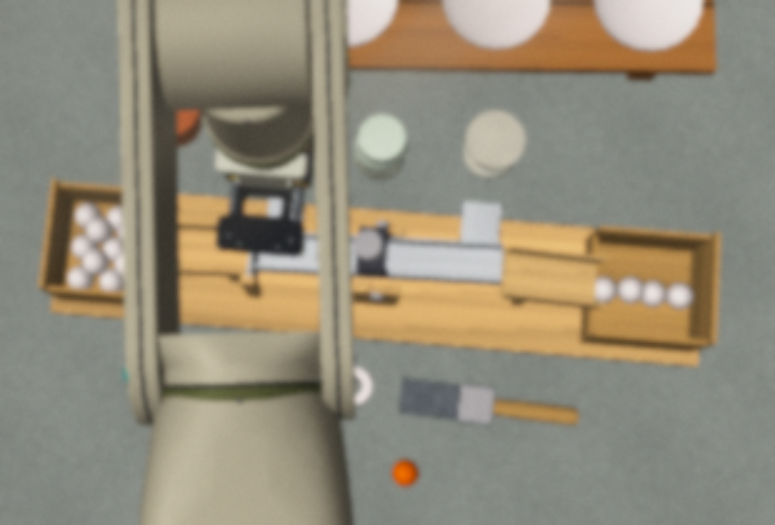

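The gate is on its starting stop and empty. All four balls are in the tray, in the top crop at (605, 630, 653 and 680, ~292). The other things on the table are where they were, and the gripper touches nothing.

```bash
python3 -c "
from plant import robot
print(robot.close_job())"
```

```text
the job is handed in; nothing more can be done
None
```

The job is done and handed in at about 10 s of the 35 s allowed. With shut fingertips I pressed the raised tab at the open chute, and the four balls ran down into the empty tray. I then pressed the raised tab at the shutter end, so the gate went back to the side it started on.

**Last checks:** the pictures show the gate empty and resting on its starting stop. All four balls are in the tray; the fourth lies partly hidden under the chute lip, and its position in the two camera views agrees with it being on the tray floor. Nothing else looks moved, though in the last pictures the arm hid parts of the table in one view or the other. The arm was clear above the gate, and the highest upward force I read while pressing was about 2.3 N.

**Disagreements:** the networks could not single out the tabs, and mostly returned the whole seesaw. I placed the tabs by hand from both pictures, and the fitted position agreed with both cameras to within about 1 pixel. Some moves stopped up to about 20 mm off their target, and I corrected each before pressing.

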